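# Pass a board rack through the stop gate

## Task

Hold the chute's spring-loaded stop gate down with one fingertip on its long treadle and, keeping it down, push the board rack along the chute from behind with the other fingertip until the whole rack is past the gate. Then let go so that the gate springs up fully behind the rack, and leave the rack standing in the chute. Only press and push: do not grip, lift or tip the rack, never let the gate up while the rack is over it, and leave the other things on the bench where they are.

Things in the scene. Friction and masses are not known exactly. Their poses are not given: they have to be found in the camera images.
- chute: low aluminium chute fixed on the bench. Origin on the bench top below the gate slot; +x = direction of travel, +y = the treadle side (nearest the robot), z up. Floor 34 mm above the bench, 58 mm wide between side walls whose outer faces lie at y = +-34 mm and tops 49 mm above the bench. Entry end open, x = -165 mm (flared to -184); end stop plate at x = +154 mm, 58 mm above the bench.
- gate (a joint): angle of the sprung stop gate, rad; hinge parallel to the chute, at chute y = -42 mm, 25 mm above the bench. 0 = up, blocking the rack; grows as the treadle is pressed down; from 0.19 the tooth is wholly below the floor; stop at 0.27. Springs back to 0 when let go; the treadle takes about 2 N to start, 5 N at the stop. The rack cannot push the gate open.
- treadle (a point): centre of the top of the gate's treadle, a flat steel bar beside the chute, 225 mm long (chute x -170 to +55 mm), 28 mm wide (y 45 to 73 mm, centre 59 mm). Top 76 mm above the bench with the gate up; sinks about 1 mm per 0.01 rad (55 mm above the bench at 0.21, 49 mm at 0.27). May be pressed anywhere along its length.
- tooth (a point): middle of the top of the gate's steel tooth, 6 mm thick along the chute (chute x -3 to +3 mm), 18 mm wide (y 8 to 26 mm); with the gate up it stands 9 mm above the chute floor.
- rack: loose black rack with six small upright green circuit boards, 90 mm long (x, along the chute), 54 mm wide, 42 mm high, about 0.2 kg, standing in the chute before the gate with 18 to 33 mm between its front and the tooth. Origin: centre of its underside; x along the chute in the direction of travel.
- rack_rear (a point): middle of the rack's flat rear end plate (54 mm wide, 42 mm high), the face to push on, 21 mm above the rack's underside and 45 mm behind its centre.
- heatsink: finned black heat sink, 40x40x22 mm, on the treadle side of the chute; bystander, origin under its centre.
- board_blue: small blue circuit board, 37x45x12 mm, on the treadle side of the chute; bystander, origin under its centre.
- film_tape: roll of amber film tape lying flat, 74 mm across, 15 mm high, on the far side of the chute; bystander, origin under its centre.
- side_cutters: side cutters, 43x109x12 mm, right of the work; beyond them (about x 0.47, y -0.2 to -0.42) a fixed lead rises from the bench to 0.4 m, to be kept clear of; bystander, origin under its centre.
- driver_a: screwdriver, 18x172x16 mm, left of the work; bystander, origin under its centre.
- esd_brush: black brush, 24x138x12 mm, right of the work; bystander, origin under its centre.

How it is judged (in metres and radians):
On the way, in this order (a step that is already met when the one before it is completed fails the run):
1. the gate is held down by the treadle while the rack is still before it (value of joint gate above 0.16 rad and x of rack in the frame of chute below -0.046 m), for 0.1 s.
2. the rack is passing over the held-down gate (value of joint gate above 0.15 rad and x of rack in the frame of chute between -0.015 and 0.04 m), for 0.1 s.
At the end, for the whole second after the job is handed in: The rack stands flat and at rest in the chute, wholly past the gate (its centre at least 49 mm past the middle of the tooth), and the gate is up again behind it (angle under 0.03 rad) (x of rack in the frame of chute between 0.049 and 0.115 m and y of rack in the frame of chute between -0.008 and 0.008 m and z of rack in the frame of chute between 0.03 and 0.038 m and angle between rack's own z axis and vertical below 0.06 rad and value of joint gate below 0.03 rad and linear speed of rack below 0.01 m/s); the robot touches nothing.
It fails at once if the gate comes up (under 0.15 rad) while the rack is over it (value of joint gate below 0.15 rad and x of rack in the frame of chute between -0.04 and 0.04 m).
It fails at once if the rack is lifted (more than 10 mm off the chute floor) (z of rack in the frame of chute above 0.044 m).
It fails at once if the rack is tipped (more than 0.2 rad) (angle between rack's own z axis and vertical above 0.2 rad).
It fails at once if a bystander is moved more than 15 mm (distance of any of heatsink, board_blue, film_tape, side_cutters, driver_a, esd_brush from where it was at the start of the episode above 0.015 m).
It also fails if it takes over 40 s, if anything falls off the work surface, if the arm or the gripper's body presses on something with over 40 N, if the wrist force passes 120 N, or if a joint passes its speed limit or range.

## Robot

A 6-joint arm with a two-finger parallel gripper is mounted at the origin on a cart in front of the work surface, level with it; the furniture and walls round the work are solid. World frame = base frame: x ahead of the robot, y to its left, z up, the work surface at z = 0. Lengths are in mm, angles in rad, forces in N, time in s.
With the tool pointing down it reaches from about 325 to 750 mm from the base axis. Payload 7.6 kg.
Tool frame: the origin (TCP) lies between the finger pads; the fingertips stand 19 mm ahead of it and the grasp point (between the pads) is the TCP (robot.tip_reach is the distance from the TCP to the fingertips, in mm); z points along the fingers, x is the direction in which the jaws open and shut, and the axes are right-handed (so a half turn about z gives the same grasp; the last joint's range is limited). The gripper opens to 85 mm and grips with 20 to 120 N. Pads are 22 mm wide; open, the fingers measure 114 mm over their backs; the gripper's body (76 mm by 85 mm) begins 54 mm behind the grasp point. The pads swing forward as they close: fully open they stand 13 mm farther back than shut.
Start: joints at [1.25, 0.052, 1.401, -0, 1.689, -0.07], TCP at [130.276, 508.598, 250.323] pointing down, gripper open.
Joint ranges: [-2.9, 2.9], [-0.91, 2.17], [0.12, 2.37], [-1.06, 4.2], [0.26, 2.73], [-2.93, 2.93]. Speed limits (rad/s): [2.57, 2.57, 3.01, 3.14, 3.14, 3.14].

## Interface

Orientations are given as a 3x3 rotation matrix whose columns are the frame's x, y, z axes.
In Python, from workcell import monitor, cams, sign_off, robot gives the robot as it stands. The module is installed in compiled form; this text tells all that it offers.
- The arm moves only by the shell command python3 -m creep 'ROWS' [OPENING]. ROWS is a JSON object of lists of equal length, an entry for each row: "travel": the shift along the tool's x, y, z in m, a list of three; "angular": the turn, a rotation vector about the tool's x, y, z in rad, a list of three. A call has 1 to 8 rows; each row shifts and turns the commanded pose from where the row before left it, along the tool's axes as they then stand; what a row does not reach is not made up. A row lasts 1/8 s, in which the tool goes at most 62.5 mm and 10.7 degrees, less where a joint would pass 70% of its speed; a pose out of reach is approached as far as the arm can. A call with a gripper value outside its range is refused whole. OPENING is the finger opening in m, from 0 to 0.0854, set as the call begins (- or left out, the last holds). The fingers move at their own pace and stop on an object; the grip force is fixed at half the most. Time passes only in rows, so rows that do not move let the fingers close. It gives the time, the measured TCP pose, the force and the opening at its end, in the units of the state.
- monitor.get_obs(): the state, without advancing time (a new reading comes with each control period).
- cams.camera(name): name is "side" or "top" or "wrist"; returns a dict with "pixels" (420x560x3 uint8, red, green, blue), "range_z" (420x560 float32, mm along the optical axis (not along the pixel's ray), 0 where there is no reading), "fov_y" (degrees; the focal length in pixels is half the picture's height over the tangent of half this angle, whatever the lens; pixels are square), "cx", "cy" (the principal point, pixels), "extrinsics" (4x4, takes a point from camera to world coordinates). Camera axes: x right, y up, looking along -z (the intrinsics and any distortion apply to the point x, -y, -z); pixel columns grow to the right and rows downward; lengths in mm; the calibration is good to about 2 mm. A picture is of the moment at which its call begins.
- sign_off(): hands the job in, once; it reports no verdict.
The state is a dict: "time": time; "q": joint angles; "joint_velocities": joint speeds; "tau": joint torques, N m; "eef_pos": TCP position; "eef_rot": TCP orientation; "force": force on the tool from outside, world axes, zero at the start; "ft_torque": the same for the moment, N m; "gripper_width": opening from 0.0 (shut) to 1.0 (fully open).
Only numpy, scipy, OpenCV 4.12 (cv2) and the standard library are available. Lean on these libraries where they do the work, as an engineer would, in place of code of your own. Each camera call takes 0.05 s, during which the arm holds its last target.

## Working session

There is one attempt and no reset: what is moved stays moved. The work goes in short steps, Python scripts to look and compute and a shell command to move; the robot and the scene stay as the last step left them, time stands still between calls to the robot, and variables do not carry over. Pictures are saved under pics/ and viewed, and the job is handed in when it is done.

```bash
mkdir -p pics; ls
cat > h.py <<'E'
import numpy as np, cv2
from workcell import monitor, cams, sign_off, robot
def shot(n,f):
    c=cams.camera(n); cv2.imwrite('pics/'+f,c['pixels'][:,:,::-1]); np.savez('pics/'+f+'.npz',**{k:c[k] for k in c}); return c
def pts(c):
    h,w=c['range_z'].shape; f=h/2/np.tan(np.radians(c['fov_y'])/2)
    v,u=np.mgrid[:h,:w]; z=c['range_z']
    P=np.stack([(u-c['cx'])/f*z,-(v-c['cy'])/f*z,-z,np.ones_like(z)],-1)
    W=P@np.array(c['extrinsics']).T; W=W[...,:3]; W[z==0]=np.nan; return W
E
python3 - <<'E'
from h import *
for n in ('side','top'):
    c=shot(n,n+'1.png'); print(n,c.keys(),c['fov_y'],c['cx'],c['cy'],np.round(c['extrinsics'],3))
print(monitor.get_obs())
E
```

```text
pics
side dict_keys(['pixels', 'range_z', 'fov_y', 'cx', 'cy', 'extrinsics']) 57.14553808318933 277.6595081334361 208.699140396248 [[ 9.67000e-01  1.41000e-01 -2.10000e-01  2.55296e+02]
 [-2.53000e-01  5.25000e-01 -8.12000e-01 -1.01506e+03]
 [-4.00000e-03  8.39000e-01  5.44000e-01  8.19097e+02]
 [ 0.00000e+00  0.00000e+00  0.00000e+00  1.00000e+00]]
top dict_keys(['pixels', 'range_z', 'fov_y', 'cx', 'cy', 'extrinsics']) 46.50007158137836 282.80578799462927 214.13706263845643 [[-2.500000e-02  9.980000e-01 -5.900000e-02  4.612690e+02]
 [-1.000000e+00 -2.600000e-02 -1.000000e-02  9.766100e+01]
 [-1.100000e-02  5.900000e-02  9.980000e-01  1.481262e+03]
 [ 0.000000e+00  0.000000e+00  0.000000e+00  1.000000e+00]]
{'time': 0.1, 'q': array([ 1.24968265e+00,  5.27431952e-02,  1.40161166e+00, -2.41876038e-05,
        1.68859796e+00, -7.03427661e-02]), 'joint_velocities': array([-2.93133776e-03, -1.46970062e-03, -3.40872292e-03,  2.80235650e-04,
       -9.80075394e-05,  1.11094286e-04]), 'tau': array([ 1.18523461e-03, -3.82588828e+01, -3.60980773e+01, -1.01585365e-04,
        4.82905802e-03,  5.34814671e-05]), 'eef_pos': array([130.20901506, 508.34946432, 249.57846319]), 'eef_rot': array([[ 2.48153292e-01,  9.68720692e-01, -4.06504799e-04],
       [ 9.68719824e-01, -2.48153615e-01, -1.29821153e-03],
       [-1.35848000e-03, -7.16337934e-05, -9.99999075e-01]]), 'force': array([-0.07550082,  0.05288381,  0.55004528]), 'ft_torque': array([ 0.02094075, -0.00958963,  0.0099221 ]), 'gripper_width': 0.9979137399141542}
```

View pics/side1.png

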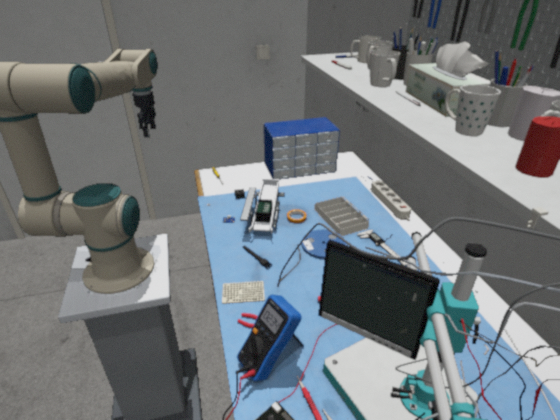

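View pics/top1.png

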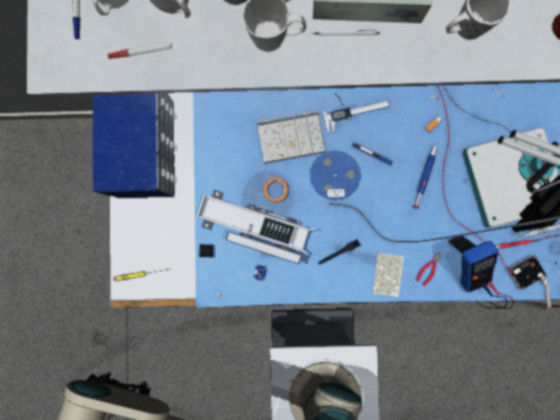

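Run:
```python
from h import *
print(robot.tip_reach, [a for a in dir(robot) if a[0]!='_'])
d=dict(np.load('pics/top1.png.npz'))
im=d['pixels'][180:280,180:340,::-1]; cv2.imwrite('pics/topc.png',cv2.resize(im,None,fx=5,fy=5,interpolation=cv2.INTER_CUBIC))
W=pts(d); 
for u,v in [(205,205),(200,220),(309,232),(303,257),(230,236),(303,260),(277,228),(265,228),(290,228),(250,190),(260,250),(207,250),(260,272)]: print(u,v,np.round(W[v,u]))
```

```text
19.0 ['IKError', 'tip_reach']
205 205 [580. 343.  33.]
200 220 [538. 365.  -5.]
309 232 [493.  34.  -6.]
303 257 [418.  55.  -0.]
230 236 [485. 265.  79.]
303 260 [409.  55.  -1.]
277 228 [506. 130.  40.]
265 228 [507. 165.  40.]
290 228 [505.  92.  41.]
250 190 [625. 211.  -3.]
260 250 [443. 179.  78.]
207 250 [446. 343.   8.]
260 272 [376. 185.   1.]
```

View pics/topc.png

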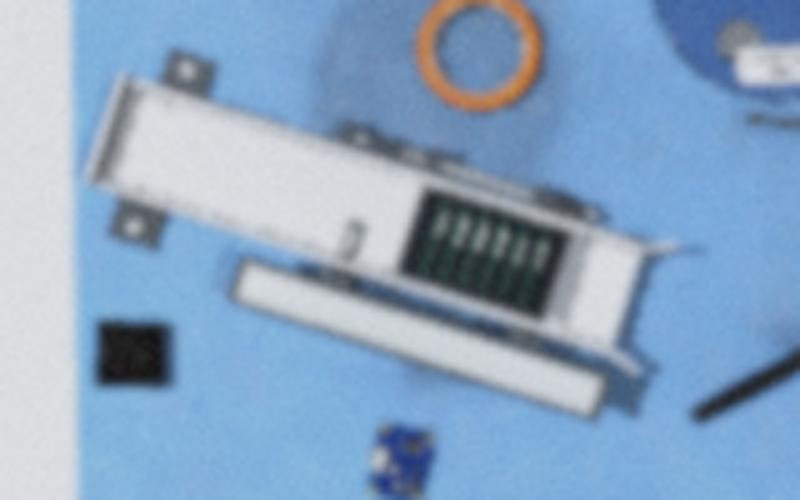

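Run:
```python
from h import *
d=dict(np.load('pics/top1.png.npz')); W=pts(d)
sub=W[200:285,190:330].reshape(-1,3); sub=sub[~np.isnan(sub).any(1)]
t=sub[(sub[:,2]>68)&(sub[:,2]<90)&(sub[:,0]<520)]
# treadle: below the chute
print(len(t))
r=cv2.minAreaRect(t[:,:2].astype(np.float32)); print(r, np.round(cv2.boxPoints(r)), np.median(t[:,2]))
g=d['pixels'].astype(int)
# bench plane z
b=sub[(abs(sub[:,2])<15)]; print('bench',np.median(b[:,2]))
# rack: dark top area pix (261..295)
import collections
hsv=cv2.cvtColor(d['pixels'],cv2.COLOR_RGB2HSV)
m=((hsv[...,2]<110)).astype(np.uint8); mm=np.zeros_like(m); mm[210:250,255:300]=m[210:250,255:300]
n,l,s,c=cv2.connectedComponentsWithStats(mm); i=1+np.argmax(s[1:,4]); print(s[i],c[i])
v,u=np.where(l==i); print(cv2.boxPoints(cv2.minAreaRect(np.c_[u,v].astype(np.float32))))
```

```text
897
((482.7184143066406, 159.41531372070312), (224.39744567871094, 97.92179870605469), 70.77136993408203) [[400.  70.]
 [492.  37.]
 [566. 249.]
 [473. 281.]] 75.05526926069365
bench -0.36542857852725774
[260 218  34  26 516] [276.49031008 230.40116279]
[[259.3     234.10002]
 [265.      217.00002]
 [293.5     226.50002]
 [287.8     243.60002]]
```

```bash
python3 -m creep '{"travel":[[-0.02,0.032,0],[-0.033,0.053,0],[-0.033,0.053,0],[-0.033,0.053,0],[-0.033,0.053,0],[-0.033,0.053,0],[-0.033,0.053,0],[-0.02,0.032,0]],"angular":[[0,0,0],[0,0,0],[0,0,0],[0,0,0],[0,0,0],[0,0,0],[0,0,0],[0,0,0]]}' 0.05
python3 -m creep '{"travel":[[0,0,0],[0,0,0],[0,0,0],[0,0,0],[0,0,0],[0,0,0],[0,0,0],[0,0,0]],"angular":[[0,0,0.18],[0,0,0.18],[0,0,0.18],[0,0,0.18],[0,0,0.18],[0,0,0.18],[0,0,0.18],[0,0,0.18]]}'
python3 - <<'E'
from h import *
c=shot('wrist','w1.png'); print(c['fov_y'],c['cx'],c['cy'],np.round(c['extrinsics'],3)); print(monitor.get_obs())
E
```

```text
time: 1.1
eef_pos: [442.5, 180.9, 249.8]
eef_rot: [[0.25, 0.968, -0.001], [0.968, -0.25, -0.0], [-0.001, -0.001, -1.0]]
force: [0.3, 0.5, 0.3]
gripper_width: 0.588
time: 2.1
eef_pos: [441.1, 183.2, 249.8]
eef_rot: [[0.992, -0.126, -0.001], [-0.126, -0.992, -0.0], [-0.001, 0.0, -1.0]]
force: [0.8, -0.3, 0.2]
gripper_width: 0.584
58.50361857462662 288.3435563404743 201.63191758453632 [[ 9.92000e-01  1.19000e-01  3.90000e-02  4.50174e+02]
 [-1.26000e-01  9.45000e-01  3.02000e-01  2.61370e+02]
 [-1.00000e-03 -3.04000e-01  9.53000e-01  3.73791e+02]
 [ 0.00000e+00  0.00000e+00  0.00000e+00  1.00000e+00]]
{'time': 2.15, 'q': array([ 3.16255934e-01, -8.19899567e-02,  1.53437876e+00,  6.26340396e-05,
        1.68997156e+00,  4.49324797e-01]), 'joint_velocities': array([ 7.96654252e-04, -8.69781630e-05, -1.08520142e-03, -1.55281265e-03,
       -1.32700171e-03, -2.94964545e-01]), 'tau': array([ 1.41248156e-02, -3.27715623e+01, -3.60957599e+01,  2.57977823e-03,
        2.81002911e-03, -5.97031843e-01]), 'eef_pos': array([441.10616221, 183.18986079, 249.87691039]), 'eef_rot': array([[ 9.91160111e-01, -1.32669034e-01, -7.48980977e-04],
       [-1.32669203e-01, -9.91160356e-01, -1.79661086e-04],
       [-7.18524788e-04,  2.77439611e-04, -9.99999703e-01]]), 'force': array([ 0.48612228,  0.43666489, -0.26160343]), 'ft_torque': array([ 0.01313111, -0.04625959,  0.01999994]), 'gripper_width': 0.5843554785237893}
```

View pics/w1.png

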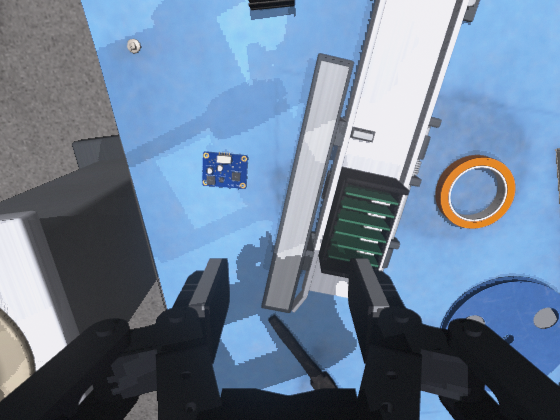

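```bash
cat > fit.py <<'E'
from h import *
import sys
d=dict(np.load('pics/'+sys.argv[1]+'.npz')); W=pts(d)
x,y,z=W[...,0],W[...,1],W[...,2]
m=((z>70)&(z<82)).astype(np.uint8); m[315:]=0
m=cv2.morphologyEx(m,cv2.MORPH_OPEN,np.ones((3,3),np.uint8))
n,l,s,c=cv2.connectedComponentsWithStats(m)
for i in range(1,n):
    if s[i,4]<300: continue
    P=W[l==i]; r=cv2.minAreaRect(P[:,:2].astype(np.float32))
    print(s[i],c[i].round(),np.median(P[:,2]).round(1),np.round(r[0],1),np.round(r[1],1),round(r[2],2)); print(np.round(cv2.boxPoints(r),1).tolist())
E
python3 fit.py w1.png
python3 - <<'E'
from h import *
d=dict(np.load('pics/w1.png.npz')); W=pts(d)
for u,v in [(318,54),(353,60),(264,305),(292,311),(363,134),(353,131),(373,137),(378,172),(400,50),(325,180),(340,178),(310,285)]: print(u,v,np.round(W[v,u],1))
E
```

```text
[ 262   53   92  260 9105] [307. 179.] 76.0 [453.7 167.8] [224.8  35.5] 70.5
[[399.5, 67.80000305175781], [433.0, 56.0], [508.0, 267.79998779296875], [474.5, 279.70001220703125]]
[345 176  64  19 444] [377. 185.] 75.9 [512.3 171.4] [ 5.3 53.2] 70.31
[[486.3999938964844, 177.89999389648438], [536.4000244140625, 159.89999389648438], [538.2000122070312, 165.0], [488.20001220703125, 182.89999389648438]]
318 54 [474.4 278.3  73.2]
353 60 [512.3 273.1  -0.7]
264 305 [403.2  70.2  74.1]
292 311 [422.5  11.4   0.6]
363 134 [509.5 209.9  42.1]
353 131 [501.  213.6  42. ]
373 137 [520.2 204.4  31.3]
378 172 [522.2 172.2  35. ]
400 50 [546.2 274.9  34.7]
325 180 [475.2 161.2  -0.6]
340 178 [485.3 174.8  49.5]
310 285 [447.   61.7  33.4]
```

```bash
python3 -m creep '{"travel":[[0,0,0],[0,0,0],[0.0145,0.0315,0],[0.0145,0.0315,0],[0.0145,0.0315,0],[0,0,0.045],[0,0,0.045],[0,0,0.045]],"angular":[[0,0,0.104],[0,0,0.104],[0,0,0],[0,0,0],[0,0,0],[0,0,0],[0,0,0],[0,0,0]]}' 0.05
python3 -m creep '{"travel":[[0,0,0]],"angular":[[0,0,0]]}'
python3 - <<'E'
from h import *
c=shot('wrist','w2.png'); o=monitor.get_obs(); print(o['time'],o['eef_pos'],o['eef_rot'],o['force'])
p=o['eef_pos']-[525,203.6,0];ex=np.array([.3338,.9426,0]);ey=np.array([-.9426,.3338,0]);print(p@ex,p@ey)
E
python3 fit.py w2.png
```

```text
time: 3.15
eef_pos: [451.7, 79.6, 113.8]
eef_rot: [[0.948, -0.32, -0.0], [-0.32, -0.948, 0.0], [-0.0, -0.0, -1.0]]
force: [0.6, 0.4, 0.2]
gripper_width: 0.588
time: 3.28
eef_pos: [449.7, 79.5, 112.0]
eef_rot: [[0.947, -0.32, -0.008], [-0.32, -0.947, -0.001], [-0.007, 0.003, -1.0]]
force: [-0.8, -0.0, 0.4]
gripper_width: 0.585
3.325 [451.36815672  79.71863379 114.86930942] [[ 9.47224633e-01 -3.20558991e-01 -2.72533530e-03]
 [-3.20560648e-01 -9.47227975e-01 -1.83040137e-04]
 [-2.52283867e-03  1.04701538e-03 -9.99996270e-01]] [1.2822106  0.58753398 0.56028522]
-141.3488850809572 28.053775434638098
[  185     0    91   306 18942] [228. 139.] 76.1 [438.8 125.9] [136.8  35.7] 70.54
[[399.20001220703125, 67.30000305175781], [432.8999938964844, 55.400001525878906], [478.5, 184.5], [444.79998779296875, 196.3000030517578]]
[ 300    0  141   15 1922] [372.   6.] 76.1 [512.2 170.5] [ 4.5 53.7] 70.97
[[486.0, 177.10000610351562], [536.7999877929688, 159.60000610351562], [538.2999877929688, 163.8000030517578], [487.5, 181.3000030517578]]
[ 296  203  119   16 1586] [355. 211.] 75.9 [484.2  91.1] [ 5.6 53.7] 70.25
[[458.0, 97.5999984741211], [508.5, 79.4000015258789], [510.3999938964844, 84.69999694824219], [459.8999938964844, 102.9000015258789]]
```

View pics/w2.png

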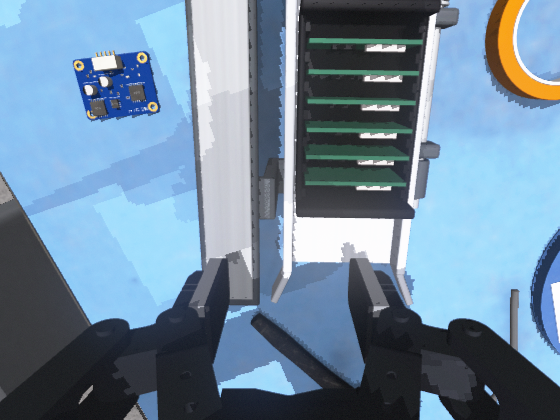

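```bash
python3 -m creep '{"travel":[[0,0,0.012],[0,0,0.012],[0,0,0.006],[0,0,0.004],[0,0,0]],"angular":[[0,0,0.014],[0,0,0],[0,0,0],[0,0,0],[0,0,0]]}' 0.05
python3 - <<'E'
from h import *
c=shot('wrist','w3.png'); o=monitor.get_obs(); print(o['time'],o['eef_pos'],o['force'],o['ft_torque'])
W=pts(c)
for u,v in [(230,40),(215,100),(225,150),(228,200)]: print(np.round(W[v,u],1))
E
```

```text
time: 3.95
eef_pos: [451.8, 80.0, 81.4]
eef_rot: [[0.942, -0.335, -0.001], [-0.335, -0.942, 0.0], [-0.001, -0.0, -1.0]]
force: [-3.2, 2.1, 4.6]
gripper_width: 0.586
4.0 [451.90737756  79.92069108  81.52590763] [-4.6415892   2.15975103  5.23156059] [ 0.34313144  0.92153482 -0.00754611]
[456.2 183.1   0.8]
[450.3 157.3  66.1]
[446.1 139.1  63.4]
[439.8 120.4  64.1]
```

View pics/w3.png

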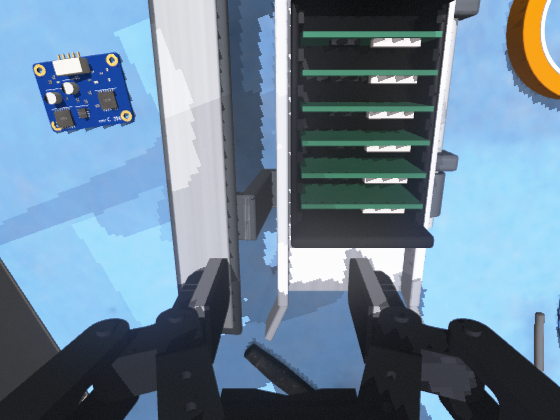

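```bash
python3 -m creep '{"travel":[[0,0,0.005],[0,0,0.005],[0,0,0],[0,0,0]],"angular":[[0,0,0],[0,0,0],[0,0,0],[0,0,0]]}' 0.05
python3 - <<'E'
from h import *
c=shot('wrist','w4.png'); o=monitor.get_obs(); print(o['time'],o['eef_pos'],o['force'],o['ft_torque'])
W=pts(c); z=W[...,2]
ex=np.array([.3338,.9426]);ey=np.array([-.9426,.3338])
q=W[...,:2]-[525,203.6]; X=q@ex;Y=q@ey
for a,b in [(46,50),(52,57),(57,61),(61,66),(68,72)]:
  m=(X>-110)&(X<-40)&(Y>a)&(Y<b)&(z>40); print(a,m.sum(),np.median(z[m]))
m=(z>70)&(z<80)&(Y<25)&(Y>-25)&(X<-100); print(np.percentile(X[m],[2,98]))
E
```

```text
time: 4.5
eef_pos: [452.3, 79.8, 71.9]
eef_rot: [[0.942, -0.335, 0.001], [-0.335, -0.942, 0.0], [0.001, -0.001, -1.0]]
force: [-2.8, 1.8, 5.1]
gripper_width: 0.583
4.55 [452.37602359  79.84544949  71.95536012] [-3.08339013  1.48929123  4.99397342] [ 0.3489899   0.63015756 -0.01371323]
46 183 52.83742307047271
52 2671 54.778658942848665
57 2063 56.07665498482399
61 2528 55.142566076708846
68 1942 53.74854493223114
[-145.25681301 -106.4228973 ]
```

```bash
python3 -m creep '{"travel":[[0,0,0.002],[0,-0.003,0],[0,-0.006,0],[0,-0.008,0],[0,-0.008,0],[0,-0.008,0],[0,-0.004,0],[0,0,0]],"angular":[[0,0,0],[0,0,0],[0,0,0],[0,0,0],[0,0,0],[0,0,0],[0,0,0],[0,0,0]]}' 0.05
cat > chk.py <<'E'
from h import *
import sys
c=shot('wrist',sys.argv[1]); o=monitor.get_obs(); print(o['time'],o['eef_pos'],o['force'],o['ft_torque'],o['gripper_width'])
W=pts(c); z=W[...,2]
ex=np.array([.3338,.9426]);ey=np.array([-.9426,.3338])
p=o['eef_pos'][:2]-[525,203.6]; tx=p@ex; print('tcp',tx,p@ey)
q=W[...,:2]-[525,203.6]; X=q@ex;Y=q@ey
m=(X>tx+20)&(X<50)&(Y>56)&(Y<61)&(z>40); print('treadle',m.sum(),np.median(z[m]))
m=(z>71)&(z<82)&(Y<25)&(Y>-25)&(X>tx+7)&(X<tx+40); print('rack rear',np.percentile(X[m],[2,50,98]),np.percentile(z[m],50))
E
python3 chk.py w5.png
```

```text
time: 5.55
eef_pos: [465.1, 114.8, 69.7]
eef_rot: [[0.942, -0.335, 0.002], [-0.335, -0.942, -0.0], [0.002, -0.0, -1.0]]
force: [0.3, -3.4, 4.2]
gripper_width: 0.588
5.6 [465.06574001 114.8345345   69.66981706] [ 0.48280339 -2.94799225  3.01789774] [-0.36759545  0.00167742  0.00995743] 0.587959955681763
tcp -103.67638376131892 26.864121079826262
treadle 3320 53.641627235141556
rack rear [-96.2812191  -88.29129662 -65.06308244] 75.81073651166606
```

View pics/w5.png

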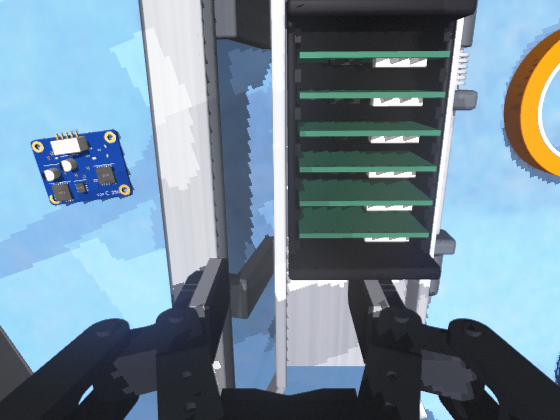

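```bash
python3 -m creep '{"travel":[[-0.001,-0.004,0],[0,-0.008,0],[0,-0.009,0],[0,-0.009,0],[0,-0.009,0],[0,-0.009,0],[0,-0.008,0],[0,-0.004,0]],"angular":[[0,0,0],[0,0,0],[0,0,0],[0,0,0],[0,0,0],[0,0,0],[0,0,0],[0,0,0]]}' 0.05
python3 chk.py w6.png
```

```text
time: 6.6
eef_pos: [483.9, 171.2, 69.6]
eef_rot: [[0.942, -0.336, 0.0], [-0.336, -0.942, -0.001], [0.001, 0.001, -1.0]]
force: [-1.6, -6.3, 5.8]
gripper_width: 0.582
6.65 [483.99135192 171.60470517  69.58750624] [-0.42236211 -3.43096209  3.64107012] [-0.60456445  0.20829721  0.06269018] 0.5842805812874884
tcp -43.84745163788173 27.974722266835805
treadle 2768 53.508478415782776
rack rear [-36.61652231 -28.91419565  -5.68978541] 75.81641083781362
```

View pics/w6.png

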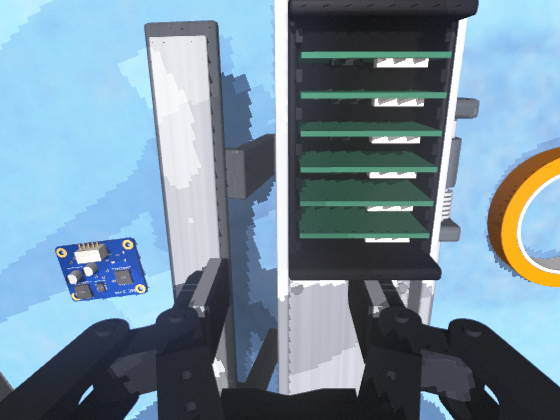

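Treadle still at 53.5 mm (gate about 0.225). The rack follows, with its rear plate bottom edge at px row ~275. I continue for the remaining ~63 mm.

```bash
python3 -m creep '{"travel":[[0,-0.004,0],[0,-0.009,0],[0,-0.01,0],[0,-0.01,0],[0,-0.01,0],[0,-0.01,0],[0,-0.007,0],[0,-0.004,0]],"angular":[[0,0,0],[0,0,0],[0,0,0],[0,0,0],[0,0,0],[0,0,0],[0,0,0],[0,0,0]]}' 0.05
python3 chk.py w7.png
```

```text
time: 7.65
eef_pos: [505.2, 231.5, 69.5]
eef_rot: [[0.942, -0.336, 0.0], [-0.336, -0.942, -0.001], [0.0, 0.001, -1.0]]
force: [-1.7, -5.9, 5.8]
gripper_width: 0.583
7.7 [505.326348   231.91854574  69.46127184] [-0.22457475 -4.27386692  3.93493509] [-0.55162287  0.16520734  0.07703457] 0.5877633682576469
tcp 20.125996176627105 27.997114945423228
treadle 318 53.421575914592495
rack rear [27.32183921 35.03598225 58.50765339] 75.80476015828253
```

View pics/w7.png

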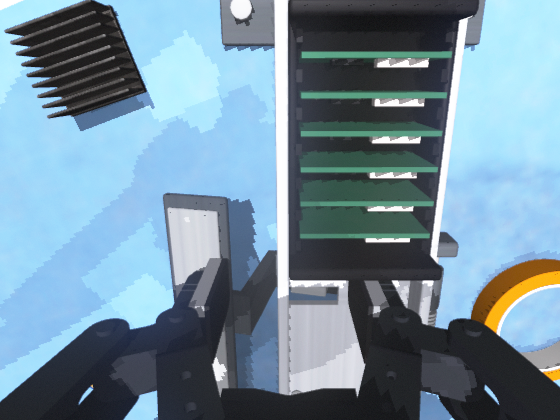

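```bash
python3 -m creep '{"travel":[[0,0.004,0],[0,0,-0.006],[0,0,-0.01],[0,0,-0.015],[0,0,-0.04],[0,0.03,-0.05],[0,0.06,0],[0,0,0]],"angular":[[0,0,0],[0,0,0],[0,0,0],[0,0,0],[0,0,0],[0,0,0],[0,0,0],[0,0,0]]}' 0.05
python3 chk.py w8.png; python3 fit.py w8.png
python3 - <<'E'
from h import *
shot('top','top2.png')
d=dict(np.load('pics/w8.png.npz')); W=pts(d)
q=W[...,:2]-[525,203.6]; X=q@np.array([.3338,.9426]); Y=q@np.array([-.9426,.3338])
m=(abs(X)<2)&(Y>11)&(Y<23); print('tooth z',np.percentile(W[...,2][m],[10,50,90]))
a=dict(np.load('pics/top1.png.npz'))['pixels'];b=dict(np.load('pics/top2.png.npz'))['pixels']
cv2.imwrite('pics/cmp.png',np.vstack([cv2.resize(i[180:290,180:340,::-1],None,fx=2.7,fy=2.7) for i in (a,b)]))
E
```

```text
time: 8.7
eef_pos: [472.5, 140.9, 191.1]
eef_rot: [[0.941, -0.338, 0.0], [-0.338, -0.941, -0.0], [0.0, 0.0, -1.0]]
force: [-0.2, 0.6, -0.1]
gripper_width: 0.584
8.75 [473.01006874 142.24892004 190.91902285] [ 0.3559593   0.27806166 -0.69826867] [ 0.01915252 -0.00343587  0.02708336] 0.5806096676040639
tcp -75.1837670219849 28.52671871842527
treadle 1428 76.39967579108072
[  213     0    65   315 14100] [244. 150.] 76.1 [453.5 167.1] [210.6  35.6] 70.5
[[401.5, 73.80000305175781], [435.1000061035156, 61.900001525878906], [505.3999938964844, 260.3999938964844], [471.79998779296875, 272.29998779296875]]
[289  19  93  11 971] [334.  24.] 76.0 [534.7 236.4] [ 5.2 53.7] 70.39
[[508.5, 243.0], [559.0999755859375, 225.0], [560.7999877929688, 229.89999389648438], [510.20001220703125, 247.89999389648438]]
tooth z [42.49932205 43.5406549  44.4556559 ]Traceback (most recent call last):
  File "chk.py", line 9, in <module>
    m=(z>71)&(z<82)&(Y<25)&(Y>-25)&(X>tx+7)&(X<tx+40); print('rack rear',np.percentile(X[m],[2,50,98]),np.percentile(z[m],50))
                                                                         ~~~~~~~~~~~~~^^^^^^^^^^^^^^^^
    return _quantile_unchecked(
        a, q, axis, out, overwrite_input, method, keepdims, weights)
    return _ureduce(a,
                    func=_quantile_ureduce_func,
    ...<5 lines>...
                    overwrite_input=overwrite_input,
                    method=method)
    r = func(a, **kwargs)
    result = _quantile(arr,
                       quantiles=q,
    ...<2 lines>...
                       out=out,
                       weights=wgt)
    slices_having_nans = np.isnan(arr[-1, ...])
                                  ~~~^^^^^^^^^
IndexError: index -1 is out of bounds for axis 0 with size 0
```

View pics/w8.png

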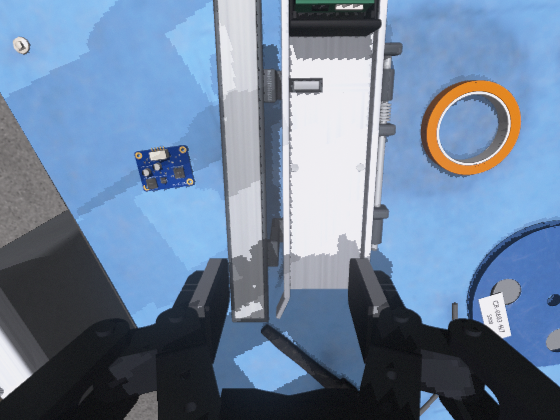

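View pics/cmp.png

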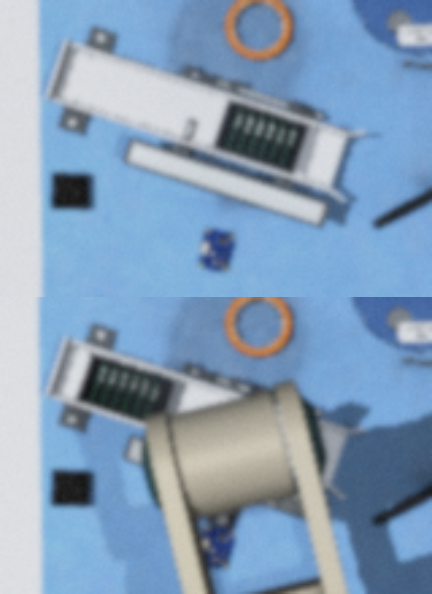

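```bash
python3 -c "
from workcell import sign_off; print(sign_off())"
```

```text
the job is handed in; nothing more can be done
None
```

The rack is standing in the chute past the gate, the gate has sprung up behind it, and the job is handed in; the sign-off gives no verdict.

I set the fingers 50 mm apart across the chute. One fingertip pressed the treadle to about 53.5 mm above the bench, roughly 0.22 rad by the given scale. The other pushed the rack's rear plate about 154 mm along. I then backed off 4 mm and lifted clear.

**Last checks, from the wrist camera:**
- **Rack:** its rear plate is at chute x ≈ +31.6 mm, so its centre is at about +76 mm. It sits at y ≈ 2 mm, with its top at 76 mm as before, so it is flat and not lifted.
- **Gate:** the treadle is back at about 76 mm and the tooth at about 43.5 mm, so the gate is fully up.
- **Robot:** wrist force is about zero with the arm clear of everything. The highest force printed after any move was about 9 N.
- **Time:** about 9 s of the 40 s were used.
- **Bystanders:** the heat sink, tape and brush show no visible shift in the before and after top pictures. The blue board is only partly visible there because the arm hides it, but the last wrist picture shows it untouched. I did not compare the side cutters and the screwdriver; the arm never came low near them.

One thing failed: my check script's "rack rear" line raised an error on the last picture. Its search window no longer covered the rack, so I used the separate rectangle fit for the rack position above.

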